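# Line up the drive collar and lock it with the index pin

## Task

The evaporator's drive collar sits loose in its grey lock base: turn it by the black grip bar until the hole in one of its two ears is right over the base's index hole. Then take the red-headed lock pin from the white holder, pass it down through the ear into the base until its flange sits home on the ear, and let go. The collar must stay seated, and the blue pin, the beaker and the amber bottle must be left alone.

Things in the scene. Friction and masses are not known exactly. Their poses are not given: they have to be found in the camera images.
- base: Grey lock base, fixed block 170 (x) x 120 (y) x 40 mm high. Origin: centre of its underside, on the axis of its round through seat (52.5 mm wide) for the collar; z up. Its index hole, 16.5 mm wide and through, lies 55 mm from the axis along the base's +x; an orange stripe marks that end of its top.
- index_hole (a point): Centre of the index hole's mouth on the lock base's top face (40 mm above the bench), same axes as the base.
- collar_grip (a point): Black grip bar on the loose 0.5 kg collar: 64 mm long (x), 16 thick (y), 30 high, z up. Point on the collar's axis, 12 mm below the bar's top, 18 mm above the plate's top; 70 mm above the bench when seated. The collar's ears lie along this x, at first turned 0.5 rad or more away from the index hole. It turns freely either way without stops; its 50 mm spigot goes 30 mm into the seat.
- ear_hole (a point): Mouth of the hole in one of the collar's two like ears, on the top face of its flat aluminium plate (12 mm thick, 150 x 44 mm with a 68 mm disc in the middle), which lies on the base's top. Hole 16.5 mm wide, through, 55 mm from the axis along the bar's +x. The other ear has the same hole at 55 mm along -x; either may be used.
- holder: White plastic pin holder, a fixed block 180 (x) x 60 (y) x 52 mm high. Origin at the centre of its underside, z up. Three 17 mm through holes along its x axis at -60, 0 and +60 mm; the red and the blue pin stand in the outer two, in either order, the middle one is empty.
- red_pin_center (a point): Red-headed steel pin, 0.15 kg, 118 mm, upright; point on its axis 59 mm above the tip, z to the head. From the tip: 14 mm shank to 48 mm (first 6 tapered), 28 mm flange to 56, 16 mm neck to 83, red head 24 mm wide to 118. Flange rests on the holder. Fingers clear the collar's bar if they grip 44 mm above this point. When home this point is 63 mm above the bench (tip at 4 mm).
- blue_pin_center (a point): Blue-headed pin, a shorter spare that is not to be used: like the red one but its shank is only 30 mm long (100 mm over all). Point half-way up its axis.
- beaker_center (a point): Glass beaker, 72 mm wide and 95 mm high, standing on the bench. Point at its centre, half-way up.
- amber_center (a point): Amber glass bottle with blue cap, 80 mm wide and 170 mm high, standing on the bench. Point at its centre, half-way up.
Mind the look-alikes: they are no part of the job. Leave any green or turquoise look-alike of the part that bears collar_grip alone. Leave any turquoise look-alike of the part that bears red_pin_center alone.

How it is judged:
By the outcome, as a careful person would: the job done as asked, in the order asked, and still so for the second after the job is handed in, with the robot touching nothing.
It also fails if it takes over 54 s, if anything falls off the work surface, if the arm or the gripper's body presses on something with over 40 N, if the wrist force passes 120 N, or if a joint passes its speed limit or range.

## Robot

A 6-joint arm with a two-finger parallel gripper is mounted at the origin on the work surface. World frame = base frame: x ahead of the robot, y to its left, z up, the work surface at z = 0. Lengths are in m, angles in rad, forces in N, time in s.
With the tool pointing down it reaches from about 0.425 to 0.925 m from the base axis. Payload 12.5 kg.
Tool frame: the origin (TCP) lies at the very end of the fingers, on their centre line; the grasp point (between the pads) lies 19 mm behind it (bot.pinch_z is the distance from the TCP to the grasp point, in m); z points along the fingers, y is the direction in which the jaws open and shut (so a half turn about z gives the same grasp; the last joint's range is limited). The gripper opens to 85 mm and grips with 20 to 120 N. Pads are 22 mm wide; open, the fingers measure 114 mm over their backs; the gripper's body (76 mm by 85 mm) begins 54 mm behind the grasp point. The pads swing forward as they close: fully open they stand 13 mm farther back than shut.
Start: joints at [1.077, 0.491, 1.559, -0, 1.092, -0.106], TCP at [0.236, 0.579, 0.204] pointing down, gripper open.
Joint ranges: [-3.1, 3.1], [-0.84, 2.19], [0.05, 2.79], [-1.13, 4.28], [0.06, 2.93], [-2.69, 2.69]. Speed limits (rad/s): [2.22, 2.22, 2.79, 3.14, 3.14, 3.14].

## Interface

Orientations are given as a unit quaternion [x, y, z, w].
In Python, from bench import bot, snapshot gives the robot as it stands.
- The arm moves only by the tool move_arm, never from a script. Its argument "steps" is a list of rows, each a list of 7 numbers: the gripper command: -1 is fully open, 1 is shut, values between are in proportion, then the shift along the tool's x, y, z in cm, then the turn, a rotation vector about the tool's x, y, z in rad. A call has 1 to 20 rows; each row is the pose to reach, as a shift and turn from the pose commanded when the call began, along the tool's axes at that moment; what a row does not reach only later rows make up. A row lasts 1/12 s, in which the tool goes at most 41.7 mm and 7.16 degrees, less where a joint would pass 70% of its speed; a pose out of reach is approached as far as the arm can. A call with a gripper value outside its range is refused whole. The fingers move at their own pace and stop on an object; the grip force is fixed at half the most. Time passes only in rows, so rows that repeat a pose let the fingers close. It gives the time, the measured TCP pose, the force and the opening at its end, in the units of the state.
- bot.observe(): the state, without advancing time (a new reading comes with each control period).
- snapshot(name): name is "scene" or "top" or "wrist"; returns a dict with "frame" (420x560x3 uint8, red, green, blue), "range_z" (420x560 float32, m along the optical axis (not along the pixel's ray), 0 where there is no reading), "intrinsics" (3x3 intrinsics, pixels), "cam_to_world" (4x4, takes a point from camera to world coordinates). Camera axes: x right, y up, looking along -z (the intrinsics and any distortion apply to the point x, -y, -z); pixel columns grow to the right and rows downward; lengths in m; the calibration is good to about 2 mm. A picture is of the moment at which its call begins.
- bot.close_job(): hands the job in, once; it reports no verdict.
The state is a dict: "time_s": time; "joint_positions": joint angles; "joint_velocities": joint speeds; "tau": joint torques, N m; "eef_pos": TCP position; "tool_rot": TCP orientation; "contact_force": force on the tool from outside, world axes, zero at the start; "moment": the same for the moment, N m; "grip_width": opening from 0.0 (shut) to 1.0 (fully open).
Only numpy, scipy, OpenCV 4.12 (cv2) and the standard library are available. Lean on these libraries where they do the work, as an engineer would, in place of code of your own. Each camera call takes 0.05 s, during which the arm holds its last target. There are 200 camera calls.

## Working session

There is one attempt and no reset: what is moved stays moved. The work goes in short steps, Python scripts to look and compute and a tool call to move; the robot and the scene stay as the last step left them, time stands still between calls to the robot, and variables do not carry over. Pictures are saved under pics/ and viewed, about 8 in all and at most 12, crops included, and the job is handed in when it is done.

Besides the shell and the picture viewer there is one more tool, called after ">>>" in YAML: its name, and indented under it one key for each argument. move_arm: Moves the arm, as the interface text tells. Its arguments: {"type":"object","properties":{"steps":{"type":"array"}},"required":["steps"]}

```bash
mkdir -p pics; ls; cat > h.py <<'E'
import numpy as np, cv2
from bench import bot, snapshot
def save(n,f):
    s=snapshot(n); np.savez('pics/'+f+'.npz',**s); cv2.imwrite('pics/'+f+'.png',s['frame'][:,:,::-1]); return s
def load(f): return dict(np.load('pics/'+f+'.npz'))
def ray(s,u,v):
    K=s['intrinsics'];T=s['cam_to_world']
    d=np.array([(u-K[0,2])/K[0,0],-(v-K[1,2])/K[1,1],-1.]); return T[:3,3],T[:3,:3]@d
def atz(s,u,v,z):
    o,d=ray(s,u,v); return o+d*(z-o[2])/d[2]
def dep(s,u,v):
    o,d=ray(s,u,v); return o+d*s['range_z'][int(round(v)),int(round(u))]
def proj(s,p):
    T=s['cam_to_world'];K=s['intrinsics'];c=T[:3,:3].T@(np.array(p)-T[:3,3]); 
    return K[0,2]+K[0,0]*c[0]/-c[2], K[1,2]+K[1,1]*-c[1]/-c[2]
E
python3 - <<'E'
from h import *
for n in ('top','scene'):
    s=save(n,n+'0'); print(n,s['intrinsics'].round(1).tolist(),s['cam_to_world'].round(3).tolist())
a=cv2.imread('pics/top0.png');b=cv2.imread('pics/scene0.png')
print(bot.observe(),bot.pinch_z)
E
```

```text
pics
top [[386.9, 0.0, 282.5], [0.0, 386.9, 208.3], [0.0, 0.0, 1.0]] [[0.02, 0.995, -0.101, 0.46], [-1.0, 0.021, 0.006, -0.063], [0.009, 0.101, 0.995, 1.076], [0.0, 0.0, 0.0, 1.0]]
scene [[461.6, 0.0, 278.4], [0.0, 461.6, 201.1], [0.0, 0.0, 1.0]] [[0.109, -0.809, 0.578, 1.23], [0.994, 0.098, -0.049, -0.113], [-0.017, 0.58, 0.815, 1.03], [0.0, 0.0, 0.0, 1.0]]
{'time_s': 0.1, 'joint_positions': array([ 1.07740797e+00,  4.91483390e-01,  1.55936721e+00, -3.45379644e-06,
        1.09168583e+00, -1.05566843e-01]), 'joint_velocities': array([-0.00061822, -0.00068723, -0.0008543 ,  0.00172944,  0.00075287,
        0.00073504]), 'tau': array([ 1.99779497e-03, -6.19444871e+01, -2.62025070e+01, -8.03782495e-05,
        2.86775401e-03, -2.38806223e-05]), 'eef_pos': array([0.23621798, 0.57841366, 0.20320339]), 'tool_rot': array([ 1.92697019e-01,  9.81258190e-01, -4.51336438e-04, -1.37752973e-04]), 'contact_force': array([-0.90593178,  0.06151655, -0.25459654]), 'moment': array([ 0.00201773, -0.00405254,  0.00557112]), 'grip_width': 0.9990133844575403} 0.0187
```

View pics/top0.png

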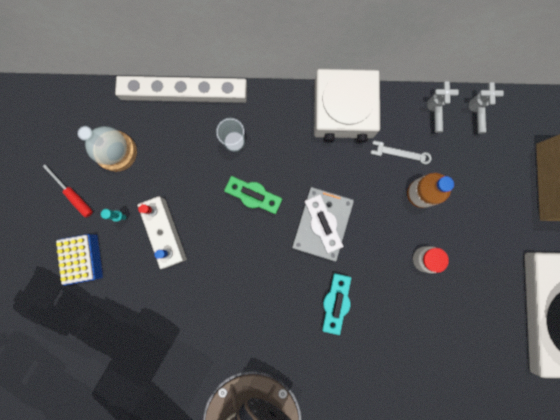

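View pics/scene0.png

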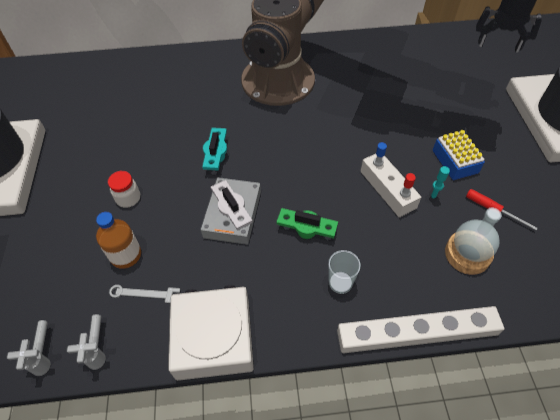

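The top view shows the base and white collar at about (323,223), and the holder at (160,232) with the red pin at (145,209) and the blue pin at (160,254). The look-alikes are at (253,195) in green, (338,304) in turquoise, and (112,215), a turquoise pin. The beaker is at (232,135). Next I'll look at enlarged crops.

```bash
python3 - <<'E'
from h import *
a=cv2.imread('pics/top0.png');b=cv2.imread('pics/scene0.png')
A=cv2.resize(a[180:265,285:365],(400,425),interpolation=cv2.INTER_CUBIC)
B=cv2.resize(a[190:275,125:205],(400,425),interpolation=cv2.INTER_CUBIC)
cv2.imwrite('pics/crop.png',np.hstack([A,B]))
s=load('top0')
for n,u,v in [('colbar',323,223),('red',145,209),('blue',160,254),('base',310,245),('hold',160,232),('holdtop',170,240)]: print(n,dep(s,u,v).round(4))
E
```

```text
colbar [ 0.5257 -0.1752  0.081 ]
red [0.5482 0.2689 0.125 ]
blue [0.4389 0.2267 0.1236]
base [ 0.4689 -0.1454  0.0434]
hold [0.496  0.2613 0.0202]
holdtop [0.4744 0.2243 0.0515]
```

View pics/crop.png

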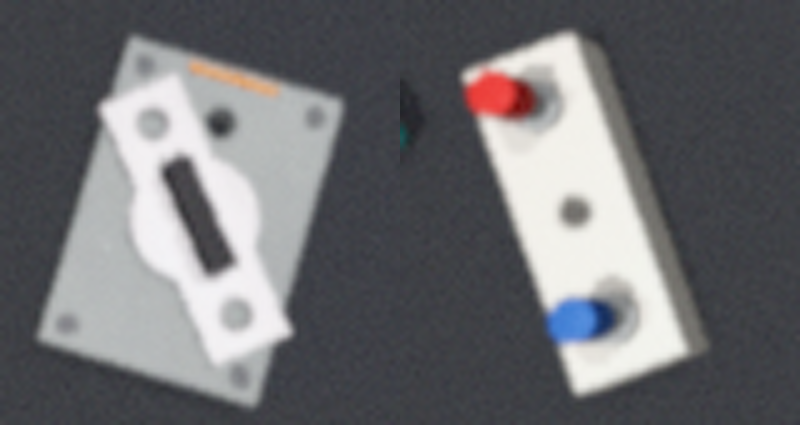

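The crop shows the index hole at crop (220,123), about (329,204.6) in the frame. The ear holes are at crop (153,123) and (237,315), and the red head is at crop (498,95).

```bash
python3 - <<'E'
from h import *
s=load('top0')
f=lambda x,y,z,ox=285,oy=180: atz(s,ox+x/5-.4,oy+y/5-.4,z)[:2]
idx=f(220,123,.04)
C=np.array([f(*p,.04) for p in [(130,37),(343,100),(258,408),(38,342)]])
c=C.mean(0); print('base c',c.round(4),'edges',[np.linalg.norm(C[i]-C[i-1]).round(3) for i in range(4)])
ax=(C[0]+C[1]-C[2]-C[3]); ab=np.arctan2(ax[1],ax[0]); print('base ang',ab, 'idx',idx.round(4),np.linalg.norm(idx-c), np.arctan2(*(idx-c)[::-1]))
e1=f(153,123,.052);e2=f(237,315,.052); d=e1-e2
print('ears',e1.round(4),e2.round(4),'mid',((e1+e2)/2).round(4),np.linalg.norm(d),np.arctan2(d[1],d[0]))
q=[f(*p,.082) for p in [(176,160),(222,270)]];d=q[0]-q[1];print('bar',((q[0]+q[1])/2).round(4),np.linalg.norm(d),np.arctan2(d[1],d[0]))
H=np.array([f(*p,.052,125-80,190) for p in [(463,75),(575,30),(688,350),(578,396)]]); print('hold',H.mean(0).round(4),[np.linalg.norm(H[i]-H[i-1]).round(3) for i in range(4)])
ax=H[0]+H[1]-H[2]-H[3];ax/=np.linalg.norm(ax);h=H.mean(0);print('ang',np.arctan2(ax[1],ax[0]),'red',(h+.06*ax).round(4),'blue',(h-.06*ax).round(4))
print('mid hole',f(574,212,.052,45,190).round(4),'redhead top',f(492,94,.122,45,190).round(4),'bluehead',f(572,320,.122,45,190).round(4))
for n,u,v in[('beaker',232,135),('green',253,195)]:print(n,atz(s,u,v,.05).round(3))
from scipy.spatial.transform import Rotation as R
print(R.from_quat(bot.observe()['tool_rot']).as_matrix().round(4))
E
```

```text
base c [ 0.5266 -0.1801] edges [np.float64(0.172), np.float64(0.12), np.float64(0.172), np.float64(0.122)]
base ang -0.2704588618295104 idx [ 0.5795 -0.1944] 0.05485810680249006 -0.26456603559723507
ears [ 0.5774 -0.1571] [ 0.4763 -0.2027] mid [ 0.5269 -0.1799] 0.11086379078475599 0.423707065463634
bar [ 0.5269 -0.1786] 0.06125352254701424 0.407002621375301
hold [0.4952 0.2523] [np.float64(0.181), np.float64(0.063), np.float64(0.181), np.float64(0.062)]
ang 0.38968880153698526 red [0.5507 0.2751] blue [0.4397 0.2295]
mid hole [0.4949 0.2531] redhead top [0.5499 0.2749] bluehead [0.4398 0.2297]
beaker [0.762 0.071 0.05 ]
green [0.599 0.009 0.05 ]
[[-9.257e-01  3.782e-01 -4.000e-04]
 [ 3.782e-01  9.257e-01 -8.000e-04]
 [ 1.000e-04 -9.000e-04 -1.000e+00]]
```

>>> move_arm:
  steps:
    - [-1,-33,-11,0,0,0,0.9]
    - [-1,-33,-11,0,0,0,0.9]
    - [-1,-33,-11,0,0,0,0.9]
    - [-1,-33,-11,0,0,0,0.9]
    - [-1,-33,-11,0,0,0,0.9]
    - [-1,-33,-11,0,0,0,0.9]
    - [-1,-33,-11,0,0,0,0.9]
    - [-1,-33,-11,0,0,0,0.9]
    - [-1,-55.6,-59.2,2,0,0,2.335]
    - [-1,-55.6,-59.2,2,0,0,2.335]
    - [-1,-55.6,-59.2,2,0,0,2.335]
    - [-1,-55.6,-59.2,2,0,0,2.335]
    - [-1,-55.6,-59.2,2,0,0,2.335]
    - [-1,-55.6,-59.2,2,0,0,2.335]
    - [-1,-55.6,-59.2,2,0,0,2.335]
    - [-1,-55.6,-59.2,2,0,0,2.335]
    - [-1,-55.6,-59.2,2,0,0,2.335]
    - [-1,-55.6,-59.2,2,0,0,2.335]
    - [-1,-55.6,-59.2,2,0,0,2.335]
    - [-1,-55.6,-59.2,2,0,0,2.335]

```text
time_s: 1.77
eef_pos: [0.5238, -0.1391, 0.1851]
tool_rot: [0.979, 0.204, -0.0, -0.0]
contact_force: [0.7, 0.4, -0.1]
grip_width: 1.003
```

```bash
cat >> h.py <<'E'
from scipy.spatial.transform import Rotation as R
def to(p,yang,prin=True):
    o=bot.observe(); M=R.from_quat(o['tool_rot']).as_matrix()
    z=np.array([0,0,-1.]);y=np.array([np.cos(yang),np.sin(yang),0]);G=np.c_[np.cross(y,z),y,z]
    print('t',o['time_s'],'pos',o['eef_pos'].round(4),'yang',np.arctan2(M[1,1],M[0,1]).round(4),'F',o['contact_force'].round(1),'grip',round(o['grip_width'],3),'j',o['joint_positions'].round(2))
    print('delta cm',(M.T@(np.array(p)-o['eef_pos'])*100).round(2),'rot',R.from_matrix(M.T@G).as_rotvec().round(4))
E
python3 - <<'E'
from h import *
to([.5268,-.1799,.18],.42-np.pi/2)
s=save('wrist','w1'); print(s['cam_to_world'].round(3).tolist(), proj(s,[.5268,-.1799,.082]))
E
```

```text
t 1.7667 pos [ 0.5238 -0.1391  0.1851] yang -1.1591 F [ 0.7  0.4 -0.1] grip 1.003 j [-0.38  0.39  1.79  0.    0.96  0.78]
delta cm [-1.36  3.86  0.51] rot [-0.0003  0.0001 -0.0083]
[[0.4, 0.869, 0.291, 0.599], [-0.917, 0.379, 0.126, -0.108], [-0.001, -0.317, 0.948, 0.354], [0.0, 0.0, 0.0, 1.0]] (np.float64(326.3423865860201), np.float64(209.42699219019468))
```

View pics/w1.png

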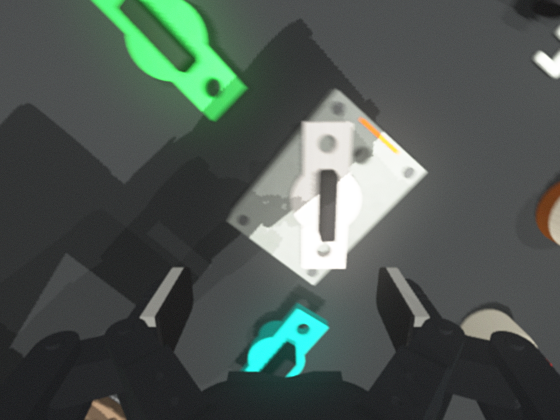

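The wrist view shows the bar centred at about (328,206) against a predicted (326,209). The ear holes are at (328,143) and (323,251), and the index hole is at (363,154).

>>> move_arm:
  steps:
    - [-1,0,0,0,0,0,0]
    - [-1,0,0,0,0,0,0]
    - [-1,0,0,0,0,0,0]

```text
time_s: 2.07
eef_pos: [0.524, -0.1362, 0.1851]
tool_rot: [0.978, 0.208, -0.0, -0.0]
contact_force: [1.1, 0.4, -0.1]
grip_width: 0.999
```

```bash
python3 - <<'E'
from h import *
s=load('w1')
e1=atz(s,328,143,.052);e2=atz(s,323,251,.052);d=e1-e2
print(e1,e2,(e1+e2)/2,np.linalg.norm(d),np.arctan2(d[1],d[0]),atz(s,363,154,.04))
to([.5268,-.1799,.12],.42-np.pi/2)
E
```

```text
[ 0.57820636 -0.16070593  0.052     ] [ 0.47638561 -0.20465848  0.052     ] [ 0.52729598 -0.18268221  0.052     ] 0.11090217646846112 0.40750311257678673 [ 0.58147275 -0.19874604  0.04      ]
t 2.0667 pos [ 0.524  -0.1362  0.1851] yang -1.151 F [ 1.1  0.4 -0.1] grip 0.999 j [-0.38  0.39  1.79  0.    0.96  0.77]
delta cm [-1.52  4.11  6.51] rot [-0.0006  0.0003 -0.0002]
```

>>> move_arm:
  steps:
    - [-1,-1.5,4.15,3,0,0,0]
    - [-1,-1.5,4.15,7,0,0,0]
    - [-1,-1.5,4.15,7,0,0,0]
    - [-1,-1.5,4.15,7,0,0,0]
    - [-1,-1.5,4.15,7,0,0,0]

```text
time_s: 2.48
eef_pos: [0.5276, -0.1798, 0.1162]
tool_rot: [0.978, 0.209, -0.0, -0.0]
contact_force: [0.6, -0.4, -0.1]
grip_width: 0.999
```

```bash
python3 - <<'E'
from h import *
to([.5268,-.181,.056],.415-np.pi/2)
s=save('wrist','w2'); print(proj(s,[.5268,-.1799,.082]))
E
```

```text
t 2.4833 pos [ 0.5276 -0.1798  0.1162] yang -1.1506 F [ 0.6 -0.4 -0.1] grip 0.999 j [-0.45  0.5   1.82  0.    0.82  0.7 ]
delta cm [-0.13  0.08  6.02] rot [-0.0005  0.0001  0.0052]
(np.float64(282.33659827870855), np.float64(225.1556646576513))
```

View pics/w2.png

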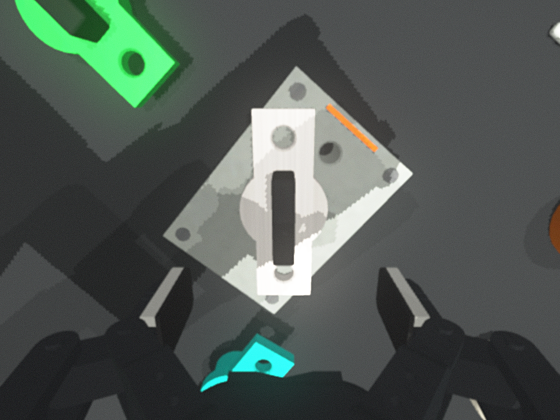

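The wrist view shows the bar centred at (284,218) and standing vertically, the near ear hole at (284,138), and the index hole at (330,152). That puts the collar axis at about (0.527, −0.181), so I'm descending and gripping.

>>> move_arm:
  steps:
    - [-1,-0.1,0.1,3,0,0,0]
    - [-1,-0.1,0.1,5,0,0,0]
    - [-1,-0.1,0.1,6,0,0,0]
    - [-1,-0.1,0.1,6,0,0,0]
    - [-1,-0.1,0.1,6,0,0,0]
    - [1,-0.1,0.1,6,0,0,0]
    - [1,-0.1,0.1,6,0,0,0]
    - [1,-0.1,0.1,6,0,0,0]
    - [1,-0.1,0.1,6,0,0,0]
    - [1,-0.1,0.1,6,0,0,0]
    - [1,-0.1,0.1,6,0,0,0]
    - [1,-0.1,0.1,6,0,0,0]
    - [1,-0.1,0.1,6,0,0,0]
    - [1,-0.1,0.1,6,0,0,0]
    - [1,-0.1,0.1,6,0,0,0]

```text
time_s: 3.78
eef_pos: [0.5268, -0.1823, 0.0552]
tool_rot: [0.978, 0.208, -0.0, -0.0]
contact_force: [0.6, 1.2, -0.1]
grip_width: 0.003
```

```bash
python3 - <<'E'
from h import *
to([.5268,-.181,.056],-.268-np.pi/2)
print(bot.observe()['moment'])
E
```

```text
t 3.7833 pos [ 0.5268 -0.1823  0.0552] yang -1.152 F [ 0.6  1.2 -0.1] grip 0.003 j [-0.45  0.59  1.87  0.    0.68  0.7 ]
delta cm [ 0.05 -0.12 -0.08] rot [-1.000e-04  0.000e+00  6.868e-01]
[ 0.01344488  0.10427461 -0.05988369]
```

The opening reads 0.003, so the fingers shut on nothing. I need to see why.

```bash
python3 - <<'E'
from h import *
s=save('wrist','w3'); s2=save('scene','s3')
c=cv2.resize(s2['frame'][130:270,150:350,::-1],(600,420),interpolation=cv2.INTER_CUBIC)
a=cv2.resize(s['frame'][100:,150:430,::-1],(280,320))
p=np.zeros((420,200+600-420+420-20,3),np.uint8)
c=cv2.resize(c,(500,350)); p=np.zeros((350,780,3),np.uint8);p[:,:500]=c;p[:320,500:]=a
cv2.imwrite('pics/c3.png',p)
E
```

```text
(no output)
```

View pics/c3.png

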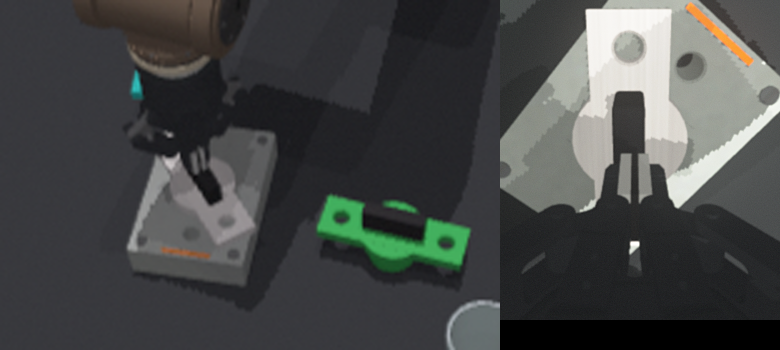

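The wrist crop (right) shows the pads shut 5 px apart, with half of the bar visible in front of them. They look as if they closed above the bar, so I'll check with depth.

```bash
python3 - <<'E'
from h import *
s=load('w3')
# crop px (x,y)-> frame (150+x-500, 100+y)
for n,x,y in [('padL',625,160),('padR',646,160),('padLup',622,185),('bar near',629,145),('bar far',629,100),('barface',629,93),('plate',600,60),('base',530,90),('basehi',740,120)]:
    print(n,dep(s,x-350,y+100).round(4))
print('cam',s['cam_to_world'][:3,3].round(3))
t=load('s3'); M=t['range_z']; 
import itertools
print(bot.observe()['eef_pos'])
for r in range(236,276,4):
    print(r,[ (dep(s,c,r)[2]*1000).round(0) for c in range(255,312,5)])
E
```

```text
padL [ 0.5357 -0.175   0.0928]
padR [ 0.5391 -0.184   0.0917]
padLup [ 0.5348 -0.1747  0.1122]
bar near [ 0.5377 -0.1759  0.0799]
bar far [ 0.5557 -0.1678  0.0692]
barface [ 0.556  -0.1675  0.0579]
plate [ 0.5648 -0.1464  0.0512]
base [ 0.5128 -0.1071 -0.0009]
basehi [ 0.563  -0.2381  0.0403]
cam [ 0.602 -0.15   0.224]
[ 0.52684532 -0.18229418  0.05521894]
236 [np.float64(51.0), np.float64(51.0), np.float64(81.0), np.float64(80.0), np.float64(80.0), np.float64(82.0), np.float64(82.0), np.float64(80.0), np.float64(51.0), np.float64(51.0), np.float64(50.0), np.float64(50.0)]
240 [np.float64(52.0), np.float64(52.0), np.float64(81.0), np.float64(81.0), np.float64(81.0), np.float64(81.0), np.float64(80.0), np.float64(81.0), np.float64(50.0), np.float64(51.0), np.float64(51.0), np.float64(51.0)]
244 [np.float64(51.0), np.float64(50.0), np.float64(81.0), np.float64(80.0), np.float64(81.0), np.float64(81.0), np.float64(80.0), np.float64(81.0), np.float64(51.0), np.float64(51.0), np.float64(51.0), np.float64(51.0)]
248 [np.float64(50.0), np.float64(50.0), np.float64(80.0), np.float64(81.0), n
[... 775 characters left out ...]
oat64(51.0), np.float64(52.0)]
264 [np.float64(51.0), np.float64(89.0), np.float64(89.0), np.float64(96.0), np.float64(96.0), np.float64(96.0), np.float64(96.0), np.float64(95.0), np.float64(95.0), np.float64(89.0), np.float64(89.0), np.float64(51.0)]
268 [np.float64(52.0), np.float64(92.0), np.float64(92.0), np.float64(99.0), np.float64(100.0), np.float64(99.0), np.float64(99.0), np.float64(99.0), np.float64(99.0), np.float64(92.0), np.float64(93.0), np.float64(92.0)]
272 [np.float64(96.0), np.float64(96.0), np.float64(96.0), np.float64(104.0), np.float64(102.0), np.float64(103.0), np.float64(103.0), np.float64(103.0), np.float64(103.0), np.float64(96.0), np.float64(95.0), np.float64(95.0)]
```

Depth puts the fingertips at z ≈ 0.083–0.087, just above the bar top at 0.081–0.082, while the state reports 0.055. So the real tip sits about 29 mm higher than the reported TCP. I'll reopen, lower a further 2.4 cm while watching the force, and close again.

>>> move_arm:
  steps:
    - [-1,0,0,0,0,0,0]
    - [-1,0,0,0,0,0,0]
    - [-1,0,0,0,0,0,0]
    - [-1,0,0,0,0,0,0]
    - [-1,0,0,0,0,0,0]
    - [-1,0,0,0,0,0,0]
    - [-1,0,0,0,0,0,0]
    - [-1,0,0,0,0,0,0]

```text
time_s: 4.55
eef_pos: [0.5269, -0.1823, 0.0553]
tool_rot: [0.978, 0.208, 0.0, -0.0]
contact_force: [0.3, -0.2, 0.1]
grip_width: 0.994
```

```bash
python3 - <<'E'
from h import *
s=save('wrist','w4'); o=bot.observe(); print(o['eef_pos'],o['contact_force'],o['grip_width'])
# world height map around TCP from wrist depth: points with z>0.056
K=s['intrinsics'];T=s['cam_to_world'];v,u=np.mgrid[:420,:560];z=s['range_z']
P=np.stack([(u-K[0,2])/K[0,0]*z,-(v-K[1,2])/K[1,1]*z,-z],-1)@T[:3,:3].T+T[:3,3]
M=R.from_quat(o['tool_rot']).as_matrix(); Q=(P-o['eef_pos'])@M  # tool coords
m=(z>0)&(abs(Q[...,0])<.02)&(abs(Q[...,1])>.035)&(abs(Q[...,1])<.06)&(P[...,2]>.056)
for sg in(-1,1):
    q=Q[m&(np.sign(Q[...,1])==sg)]; print(sg,len(q),'tool z max (tip)',np.percentile(q[:,2],[90,98,100]).round(4),'y',np.percentile(q[:,1],[2,50,98]).round(3))
E
```

```text
[ 0.52688348 -0.18232475  0.05528307] [ 0.31032654 -0.03909996 -0.09133125] 1.0001604101127823
-1 8797 tool z max (tip) [-0.0554 -0.0451 -0.0395] y [-0.06  -0.047 -0.036]
1 7669 tool z max (tip) [-0.0541 -0.0445 -0.0386] y [0.036 0.046 0.059]
```

With the fingers open, the tips are at −39 mm in tool z instead of the expected −13 mm. That confirms a z offset of about 26–27 mm.

>>> move_arm:
  steps:
    - [-1,0,-0.1,0.8,0,0,0]
    - [-1,0,-0.1,1.6,0,0,0]
    - [-1,0,-0.1,2.3,0,0,0]
    - [-1,0,-0.1,2.3,0,0,0]
    - [-1,0,-0.1,2.3,0,0,0]
    - [1,0,-0.1,2.3,0,0,0]
    - [1,0,-0.1,2.3,0,0,0]
    - [1,0,-0.1,2.3,0,0,0]
    - [1,0,-0.1,2.3,0,0,0]
    - [1,0,-0.1,2.3,0,0,0]
    - [1,0,-0.1,2.3,0,0,0]
    - [1,0,-0.1,2.3,0,0,0]
    - [1,0,-0.1,2.3,0,0,0]
    - [1,0,-0.1,2.3,0,0,0]

```text
time_s: 5.77
eef_pos: [0.5262, -0.1809, 0.0326]
tool_rot: [0.978, 0.208, -0.0, -0.0]
contact_force: [-1.8, 3.8, 5.4]
grip_width: 0.169
```

```bash
python3 - <<'E'
from h import *
to([.527,-.181,.032],-.268-np.pi/2)
E
```

```text
t 5.7667 pos [ 0.5262 -0.1809  0.0326] yang -1.152 F [-1.8  3.8  5.4] grip 0.169 j [-0.45  0.63  1.88  0.    0.63  0.7 ]
delta cm [0.07 0.04 0.06] rot [-6.000e-04  3.000e-04  6.868e-01]
```

The bar is now gripped: opening 0.169, about 5 N. Turning it by +0.687 about tool z.

>>> move_arm:
  steps:
    - [1,0,0,0,0,0,0.06]
    - [1,0,0,0,0,0,0.12]
    - [1,0,0,0,0,0,0.18]
    - [1,0,0,0,0,0,0.24]
    - [1,0,0,0,0,0,0.3]
    - [1,0,0,0,0,0,0.36]
    - [1,0,0,0,0,0,0.42]
    - [1,0,0,0,0,0,0.48]
    - [1,0,0,0,0,0,0.54]
    - [1,0,0,0,0,0,0.6]
    - [1,0,0,0,0,0,0.65]
    - [1,0,0,0,0,0,0.687]
    - [1,0,0,0,0,0,0.687]
    - [1,0,0,0,0,0,0.687]
    - [1,0,0,0,0,0,0.687]

```text
time_s: 7.02
eef_pos: [0.5265, -0.1803, 0.0326]
tool_rot: [0.991, -0.134, -0.0, -0.001]
contact_force: [1.7, 9.7, 6.1]
grip_width: 0.175
```

```bash
python3 - <<'E'
from h import *
to([.527,-.181,.032],-.268-np.pi/2)
s=save('wrist','w5');K=s['frame'][60:360,80:480,::-1]
cv2.imwrite('pics/w5c.png',cv2.resize(K,(800,600),interpolation=cv2.INTER_CUBIC))
E
```

```text
t 7.0167 pos [ 0.5265 -0.1803  0.0326] yang -1.8388 F [1.7 9.7 6.1] grip 0.175 j [-0.45  0.63  1.88  0.    0.63  1.39]
delta cm [0.07 0.06 0.06] rot [-0.0011  0.0003 -0.0001]
```

View pics/w5c.png

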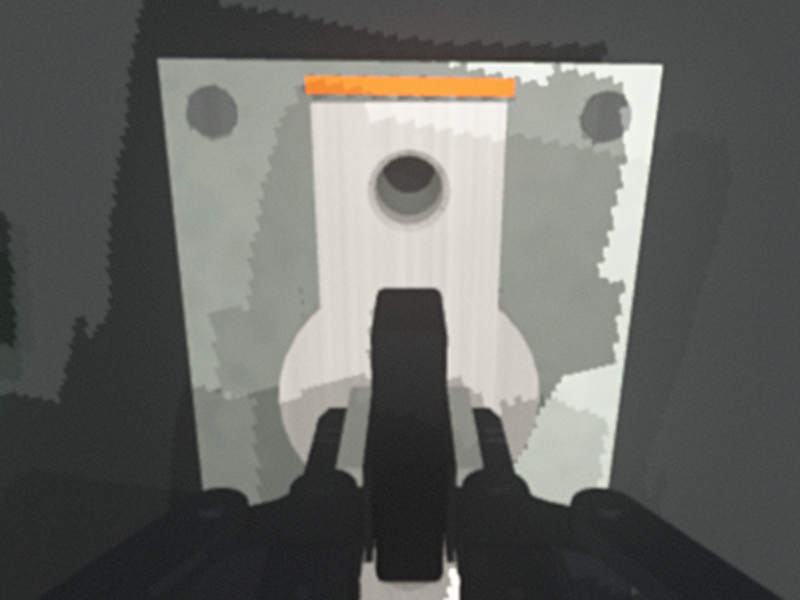

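The collar is aligned. The ear hole at crop (409,187) is concentric with the dark base hole, and the plate is square to the orange stripe. Releasing and lifting.

>>> move_arm:
  steps:
    - [-1,0,0,0,0,0,0]
    - [-1,0,0,0,0,0,0]
    - [-1,0,0,0,0,0,0]
    - [-1,0,0,0,0,0,0]
    - [-1,0,0,0,0,0,0]
    - [-1,0,0,0,0,0,0]
    - [-1,0,0,0,0,0,0]
    - [-1,0,0,-1,0,0,0]
    - [-1,0,0,-3,0,0,0]
    - [-1,0,0,-6,0,0,0]
    - [-1,0,0,-10,0,0,0]
    - [-1,0,0,-13,0,0,0]
    - [-1,0,0,-13,0,0,0]
    - [-1,0,0,-13,0,0,0]
    - [-1,0,0,-13,0,0,0]

```text
time_s: 8.32
eef_pos: [0.5261, -0.1812, 0.1622]
tool_rot: [0.991, -0.134, -0.0, -0.0]
contact_force: [-0.3, 0.8, -0.5]
grip_width: 1.002
```

```bash
python3 - <<'E'
from h import *
to([.5503,.275,.15],-1.18)
s=save('wrist','w6');t=save('top','t6')
a=cv2.resize(s['frame'][60:300,140:440,::-1],(400,320),interpolation=cv2.INTER_CUBIC)
b=cv2.resize(t['frame'][180:260,285:385,::-1],(400,320),interpolation=cv2.INTER_CUBIC)
cv2.imwrite('pics/c6.png',np.hstack([a,b]))
print(proj(s,[.5795,-.1955,.052]))
E
```

```text
t 8.3167 pos [ 0.5261 -0.1812  0.1622] yang -1.839 F [-0.3  0.8 -0.5] grip 1.002 j [-0.45  0.44  1.78  0.    0.92  1.39]
delta cm [ -9.75 -44.63   1.23] rot [-2.00e-04  2.00e-04 -6.59e-01]
(np.float64(282.75138290771145), np.float64(130.70070485841643))
```

View pics/c6.png

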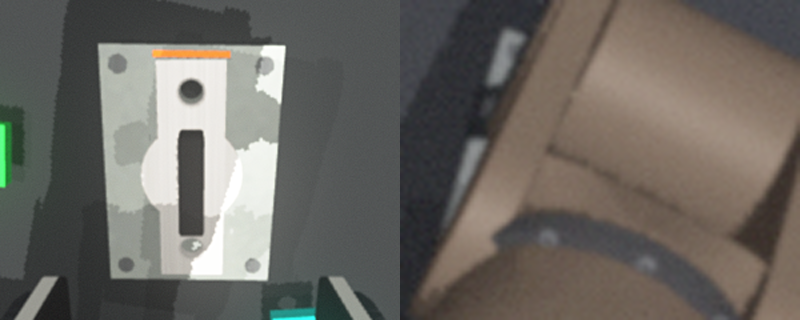

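Seen from above, the ear hole at crop (191,91) is centred with the dark base hole showing through it, and the collar is still seated. Moving over the red pin.

>>> move_arm:
  steps:
    - [-1,-9.75,-44.6,0,0,0,-0.659]
    - [-1,-9.75,-44.6,0,0,0,-0.659]
    - [-1,-9.75,-44.6,0,0,0,-0.659]
    - [-1,-9.75,-44.6,0,0,0,-0.659]
    - [-1,-9.75,-44.6,0,0,0,-0.659]
    - [-1,-9.75,-44.6,0,0,0,-0.659]
    - [-1,-9.75,-44.6,0,0,0,-0.659]
    - [-1,-9.75,-44.6,0,0,0,-0.659]
    - [-1,-9.75,-44.6,0,0,0,-0.659]
    - [-1,-9.75,-44.6,0,0,0,-0.659]
    - [-1,-9.75,-44.6,0,0,0,-0.659]
    - [-1,-9.75,-44.6,0,0,0,-0.659]
    - [-1,-9.75,-44.6,0,0,0,-0.659]
    - [-1,-9.75,-44.6,0,0,0,-0.659]
    - [-1,-9.75,-44.6,0,0,0,-0.659]
    - [-1,-9.75,-44.6,0,0,0,-0.659]

```text
time_s: 9.75
eef_pos: [0.5508, 0.2731, 0.1621]
tool_rot: [0.981, 0.193, -0.0, 0.0]
contact_force: [-0.6, -0.3, 0.3]
grip_width: 0.997
```

```bash
python3 - <<'E'
from h import *
s=load('w6'); print('ear',atz(s,283.25,128.2,.052))
s=load('w5'); print('ear gripped',atz(s,284.5,153.5,.052))
to([.5503,.275,.062],-1.18)
s=save('wrist','w7'); f=s['frame'].astype(int)
m=((f[...,0]>120)&(f[...,1]<70)&(f[...,2]<70)).astype(np.uint8)
n,l,st,c=cv2.connectedComponentsWithStats(m)
for i in range(1,n):
    if st[i,4]>100: 
        z=s['range_z']; ys,xs=np.where(l==i); P=np.array([dep(s,x,y) for x,y in zip(xs,ys)]); top=P[P[:,2]>.117]
        print(st[i],c[i],P[:,2].max(),len(top),top.mean(0) if len(top) else '', (top.min(0),top.max(0)) if len(top) else '')
print(proj(s,[.5503,.275,.122]))
E
```

```text
ear [ 0.58138266 -0.19645854  0.052     ]
ear gripped [ 0.58160376 -0.19657606  0.052     ]
t 9.75 pos [0.5508 0.2731 0.1621] yang -1.1817 F [-0.6 -0.3  0.3] grip 0.997 j [ 0.35  0.52  1.63 -0.    0.99  1.53]
delta cm [ 0.03 -0.19 10.01] rot [ 0.      0.0006 -0.0017]
[  24    8   86  115 2983] [67.16862219 62.84545759] 0.33112652990460234 10 [0.62665241 0.30290425 0.33112653] (array([0.62665241, 0.30290425, 0.33112653]), array([0.62665241, 0.30290425, 0.33112653]))
[ 265  191   32   42 1034] [280.6344294 212.2582205] 0.33112652990460234 752 [0.55271919 0.27557629 0.12241459] (array([0.54053249, 0.26433671, 0.11724661]), array([0.62665241, 0.30290425, 0.33112653]))
(np.float64(279.95275690925257), np.float64(220.48889579515452))
```

View pics/w7.png

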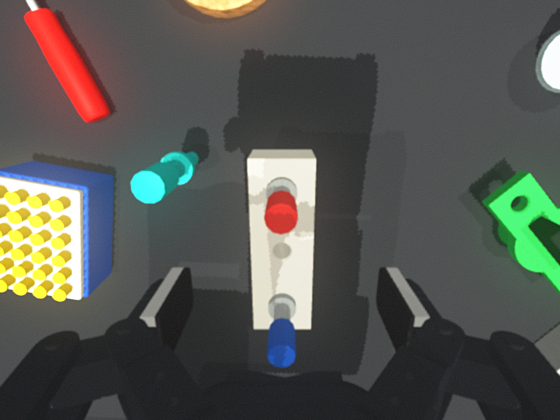

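The wrist view shows the red pin centred between the jaws at (281,215), with the blue pin at (282,343) well behind. Descending 10 cm and gripping.

>>> move_arm:
  steps:
    - [-1,0.1,-0.2,3,0,0,0]
    - [-1,0.1,-0.2,6,0,0,0]
    - [-1,0.1,-0.2,8,0,0,0]
    - [-1,0.1,-0.2,9.5,0,0,0]
    - [-1,0.1,-0.2,10,0,0,0]
    - [-1,0.1,-0.2,10,0,0,0]
    - [-1,0.1,-0.2,10,0,0,0]
    - [1,0.1,-0.2,10,0,0,0]
    - [1,0.1,-0.2,10,0,0,0]
    - [1,0.1,-0.2,10,0,0,0]
    - [1,0.1,-0.2,10,0,0,0]
    - [1,0.1,-0.2,10,0,0,0]
    - [1,0.1,-0.2,10,0,0,0]
    - [1,0.1,-0.2,10,0,0,0]
    - [1,0.1,-0.2,10,0,0,0]

```text
time_s: 11.05
eef_pos: [0.551, 0.2767, 0.0628]
tool_rot: [0.981, 0.194, 0.0, -0.0]
contact_force: [-1.6, -2.6, 5.7]
grip_width: 0.264
```

```bash
python3 - <<'E'
from h import *
to([.5503,.275,.062],-1.18)
E
```

```text
t 11.05 pos [0.551  0.2767 0.0628] yang -1.18 F [-1.6 -2.6  5.7] grip 0.264 j [ 0.36  0.64  1.71 -0.    0.79  1.54]
delta cm [-0.13  0.13  0.08] rot [ 0.0001 -0.0007  0.    ]
```

>>> move_arm:
  steps:
    - [1,0,0,-1,0,0,0]
    - [1,0,0,-3,0,0,0]
    - [1,0,0,-6,0,0,0]
    - [1,0,0,-10,0,0,0]
    - [1,0,0,-13,0,0,0]
    - [1,0,0,-13,0,0,0]
    - [1,0,0,-13,0,0,0]
    - [1,0,0,-13,0,0,0]

```text
time_s: 11.72
eef_pos: [0.5501, 0.2766, 0.1916]
tool_rot: [0.981, 0.194, -0.001, 0.0]
contact_force: [0.0, -0.3, -2.3]
grip_width: 0.263
```

```bash
python3 - <<'E'
from h import *
to([.5805,-.1955,.19],-1.84)
E
```

```text
t 11.7167 pos [0.5501 0.2766 0.1916] yang -1.18 F [ 0.  -0.3 -2.3] grip 0.263 j [0.36 0.49 1.6  0.   1.06 1.54]
delta cm [-15.17  44.8    0.17] rot [3.0e-04 1.3e-03 6.6e-01]
```

>>> move_arm:
  steps:
    - [1,-15.15,44.8,0,0,0,0.66]
    - [1,-15.15,44.8,0,0,0,0.66]
    - [1,-15.15,44.8,0,0,0,0.66]
    - [1,-15.15,44.8,0,0,0,0.66]
    - [1,-15.15,44.8,0,0,0,0.66]
    - [1,-15.15,44.8,0,0,0,0.66]
    - [1,-15.15,44.8,0,0,0,0.66]
    - [1,-15.15,44.8,0,0,0,0.66]
    - [1,-15.15,44.8,0,0,0,0.66]
    - [1,-15.15,44.8,0,0,0,0.66]
    - [1,-15.15,44.8,0,0,0,0.66]
    - [1,-15.15,44.8,0,0,0,0.66]
    - [1,-15.15,44.8,0,0,0,0.66]
    - [1,-15.15,44.8,0,0,0,0.66]
    - [1,-15.15,44.8,0,0,0,0.66]
    - [1,-15.15,44.8,0,0,0,0.66]
    - [1,-15.15,44.8,0,0,0,0.66]
    - [1,-15.15,44.8,0,0,0,0.66]

```text
time_s: 13.22
eef_pos: [0.5815, -0.1941, 0.1923]
tool_rot: [0.991, -0.133, 0.0, -0.0]
contact_force: [0.2, -0.4, -1.6]
grip_width: 0.261
```

```bash
python3 - <<'E'
from h import *
to([.5805,-.1955,.13],-1.84)
s=save('wrist','w8');t=save('scene','s8')
a=cv2.resize(s['frame'][60:,140:420,::-1],(311,400),interpolation=cv2.INTER_CUBIC)
b=cv2.resize(t['frame'][130:270,160:330,::-1],(486,400),interpolation=cv2.INTER_CUBIC)
cv2.imwrite('pics/c8.png',np.hstack([a,b]))
E
```

```text
t 13.2167 pos [ 0.5815 -0.1941  0.1923] yang -1.8386 F [ 0.2 -0.4 -1.6] grip 0.261 j [-0.43  0.48  1.6   0.    1.05  1.41]
delta cm [-0.06  0.16  6.23] rot [-0.0001 -0.      0.0014]
```

View pics/c8.png

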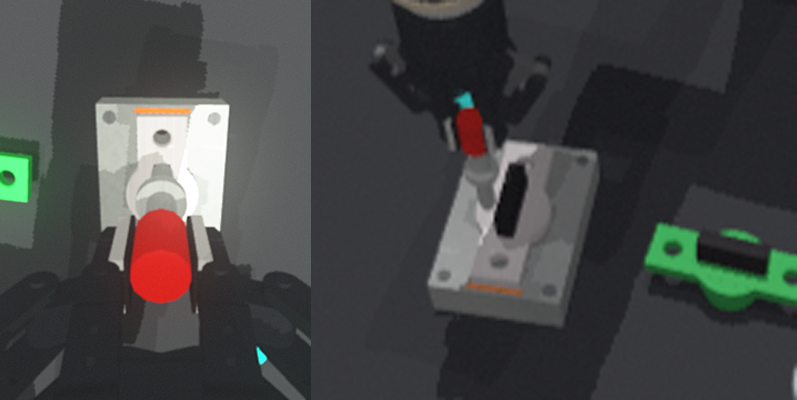

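The pin is held and looks upright, the collar is unmoved, and the ear hole at crop (162,137) is clear. I'll check the pin axis against the projections.

```bash
python3 - <<'E'
from h import *
t=load('s8');s=load('w8')
f=lambda x,y:(160+(x-311)*.35,130+y*.35)
print('scene obs tip',f(488,205),'top',f(470,105),'pred',proj(t,[.5815,-.1941,.134]),proj(t,[.5815,-.1941,.252]))
u=f(500,261); print('ear scene',atz(t,*u,.052)); w=(140+162*.9,60+137*.9); print('ear wrist',atz(s,*w,.052))
# pin lateral: columns of red in wrist, flange cols
f=s['frame'].astype(int); m=(f[...,0]>110)&(f[...,1]<80)&(f[...,2]<80)
for r in (255,265,275,285,300,310,320):
    x=np.where(m[r,220:360])[0]+220; print(r,x.min(),x.max(),(x.min()+x.max())/2, proj(s,[.5815,-.1941,.2]))
P=np.array([dep(s,x,y) for y,x in zip(*np.where(m)) if 220<x<360 and y>240]); T=P[P[:,2]>np.percentile(P[:,2],60)]
print(np.percentile(P[:,2],[2,50,98]), T.mean(0))
# shank/flange points
v=[dep(s,x,y) for y in range(205,250,6) for x in (275,285,295)]
for p in v: 
    if p[2]>.1: print(p.round(4))
E
```

```text
scene obs tip (221.95, 201.75) top (215.65, 166.75) pred (np.float64(221.58475137335074), np.float64(202.196025685414)) (np.float64(215.22820279220787), np.float64(170.8831780821894))
ear scene [ 0.58302907 -0.1922316   0.052     ]
ear wrist [ 0.58229314 -0.19680041  0.052     ]
255 269 300 284.5 (np.float64(282.41118114579865), np.float64(253.32833716001804))
265 262 307 284.5 (np.float64(282.41118114579865), np.float64(253.32833716001804))
275 261 308 284.5 (np.float64(282.41118114579865), np.float64(253.32833716001804))
285 259 309 284.0 (np.float64(282.41118114579865), np.float64(253.32833716001804))
300 257 311 284.0 (np.float64(282.41118114579865), np.float64(253.32833716001804))
310 257 312 284.5 (np.float64(282.41118114579865), np.float64(253.32833716001804))
320 260 309 284.5 (np.float64(282.41118114579865), np.float64(253.32833716001804))
[0.21923907 0.24963362 0.25142143] [ 0.58267782 -0.19572748  0.25200948]
[ 0.5877 -0.1974  0.149 ]
[ 0.5877 -0.1973  0.1609]
[ 0.5791 -0.2025  0.1424]
[ 0.5946 -0.1931  0.1856]
[ 0.5941 -0.1991  0.1883]
[ 0.5917 -0.2045  0.1861]
[ 0.5923 -0.1926  0.1891]
[ 0.5905 -0.1981  0.1884]
[ 0.5888 -0.2036  0.1879]
[ 0.5885 -0.1915  0.1887]
[ 0.5884 -0.1975  0.192 ]
[ 0.5858 -0.2028  0.1895]
[ 0.5876 -0.1914  0.1949]
[ 0.5885 -0.1975  0.2004]
[ 0.5854 -0.2025  0.1966]
[ 0.5882 -0.1919  0.2042]
[ 0.5889 -0.1976  0.2086]
[ 0.5851 -0.2022  0.2036]
```

In wrist coordinates the pin axis is at about (0.5815, −0.1956) and the ear hole at about (0.5817, −0.1966). I'll shift 1 mm in tool +y and lower slowly until the tip is through the ear.

>>> move_arm:
  steps:
    - [1,0,0.1,2.5,0,0,0]
    - [1,0,0.1,5,0,0,0]
    - [1,0,0.1,7,0,0,0]
    - [1,0,0.1,7.5,0,0,0]
    - [1,0,0.1,7.5,0,0,0]
    - [1,0,0.1,7.8,0,0,0]
    - [1,0,0.1,8.1,0,0,0]
    - [1,0,0.1,8.4,0,0,0]
    - [1,0,0.1,8.7,0,0,0]
    - [1,0,0.1,8.9,0,0,0]
    - [1,0,0.1,8.9,0,0,0]

```text
time_s: 14.23
eef_pos: [0.581, -0.1959, 0.1031]
tool_rot: [0.991, -0.134, -0.0, -0.0]
contact_force: [0.6, 1.3, -2.8]
grip_width: 0.267
```

```bash
python3 - <<'E'
from h import *
to([.5815,-.1955,.0623],-1.84)
E
```

```text
t 14.2333 pos [ 0.581  -0.1959  0.1031] yang -1.8401 F [ 0.6  1.3 -2.8] grip 0.267 j [-0.43  0.59  1.69  0.    0.87  1.41]
delta cm [ 0.04 -0.05  4.08] rot [-0.0004  0.0003 -0.0001]
```

>>> move_arm:
  steps:
    - [1,0,0,0.3,0,0,0]
    - [1,0,0,0.6,0,0,0]
    - [1,0,0,0.9,0,0,0]
    - [1,0,0,1.2,0,0,0]
    - [1,0,0,1.5,0,0,0]
    - [1,0,0,1.5,0,0,0]

```text
time_s: 14.73
eef_pos: [0.5807, -0.1959, 0.0874]
tool_rot: [0.991, -0.134, -0.001, -0.0]
contact_force: [0.8, 3.3, -3.9]
grip_width: 0.265
```

>>> move_arm:
  steps:
    - [1,0,0,0.4,0,0,0]
    - [1,0,0,0.8,0,0,0]
    - [1,0,0,1.2,0,0,0]
    - [1,0,0,1.6,0,0,0]
    - [1,0,0,2.0,0,0,0]
    - [1,0,0,2.2,0,0,0]
    - [1,0,0,2.3,0,0,0]
    - [1,0,0,2.4,0,0,0]
    - [1,0,0,2.4,0,0,0]

```text
time_s: 15.48
eef_pos: [0.5809, -0.196, 0.0638]
tool_rot: [0.991, -0.134, -0.0, -0.0]
contact_force: [-1.3, 5.0, -1.2]
grip_width: 0.263
```

Fz has gone from −3.9 to −1.2 N, so the flange is about to seat. I'll lower 1 mm more, open, and check before lifting.

>>> move_arm:
  steps:
    - [1,0,0,0.05,0,0,0]
    - [1,0,0,0.1,0,0,0]
    - [1,0,0,0.1,0,0,0]

```text
time_s: 15.73
eef_pos: [0.5809, -0.196, 0.063]
tool_rot: [0.991, -0.134, -0.0, -0.0]
contact_force: [-1.8, 4.5, 0.5]
grip_width: 0.265
```

>>> move_arm:
  steps:
    - [-0.6,0,0,0,0,0,0]
    - [-1,0,0,0,0,0,0]
    - [-1,0,0,0,0,0,0]
    - [-1,0,0,0,0,0,0]
    - [-1,0,0,0,0,0,0]
    - [-1,0,0,0,0,0,0]
    - [-1,0,0,0,0,0,0]
    - [-1,0,0,0,0,0,0]
    - [-1,0,0,-1,0,0,0]
    - [-1,0,0,-3,0,0,0]
    - [-1,0,0,-6,0,0,0]
    - [-1,0,0,-9,0,0,0]
    - [-1,0,0,-13,0,0,0]
    - [-1,0,0,-13,0,0,0]
    - [-1,0,0,-13,0,0,0]
    - [-1,0,0,-13,0,0,0]

```text
time_s: 17.07
eef_pos: [0.5808, -0.1961, 0.1936]
tool_rot: [0.991, -0.134, 0.0, 0.0]
contact_force: [-0.5, 0.5, -0.2]
grip_width: 1.0
```

```bash
python3 - <<'E'
from h import *
to([.5815,-.1955,.0623],-1.84)
s=save('wrist','w9');t=save('scene','s9')
f=s['frame'].astype(int); m=(f[...,0]>110)&(f[...,1]<80)&(f[...,2]<80)
P=np.array([dep(s,x,y) for y,x in zip(*np.where(m)) if 180<x<400 and y>120])
print(len(P),np.percentile(P[:,2],[2,50,98]).round(4), P[P[:,2]>.117].mean(0).round(4))
a=cv2.resize(s['frame'][60:,140:420,::-1],(311,400),interpolation=cv2.INTER_CUBIC)
b=cv2.resize(t['frame'][130:270,160:330,::-1],(486,400),interpolation=cv2.INTER_CUBIC)
cv2.imwrite('pics/c9.png',np.hstack([a,b]))
K=s['intrinsics'];T=s['cam_to_world'];v,u=np.mgrid[:420,:560];z=s['range_z']
P=np.stack([(u-K[0,2])/K[0,0]*z,-(v-K[1,2])/K[1,1]*z,-z],-1)@T[:3,:3].T+T[:3,3]
B=R.from_euler('z',-.268).as_matrix(); Q=(P-[.5275,-.182,0])@B
for n,lo,hi in [('plate left',(-.01,.026),(.01,.031)),('plate right',(-.01,-.031),(.01,-.026)),('bar top',(-.02,-.004),(.02,.004)),('ear+x corner',(.06,.01),(.072,.018)),('ear-x',(-.07,-.015),(-.06,.015)),('flange',(.068,-.004),(.0685,.004))]:
    k=(Q[...,0]>lo[0])&(Q[...,0]<hi[0])&(Q[...,1]>lo[1])&(Q[...,1]<hi[1])&(z>0); print(n,k.sum(),np.median(P[k][:,2]).round(4) if k.any() else '')
E
```

```text
t 17.0667 pos [ 0.5808 -0.1961  0.1936] yang -1.84 F [-0.5  0.5 -0.2] grip 1.0 j [-0.43  0.48  1.6   0.    1.06  1.41]
delta cm [ 0.04 -0.07 13.13] rot [-0.     -0.0004 -0.    ]
470 [0.0901 0.1196 0.122 ] [ 0.5836 -0.1932  0.1223]
plate left 85 0.051
plate right 84 0.0508
bar top 338 0.081
ear+x corner 1280 0.3007
ear-x 282 0.0505
flange 17 0.055
```

View pics/c9.png

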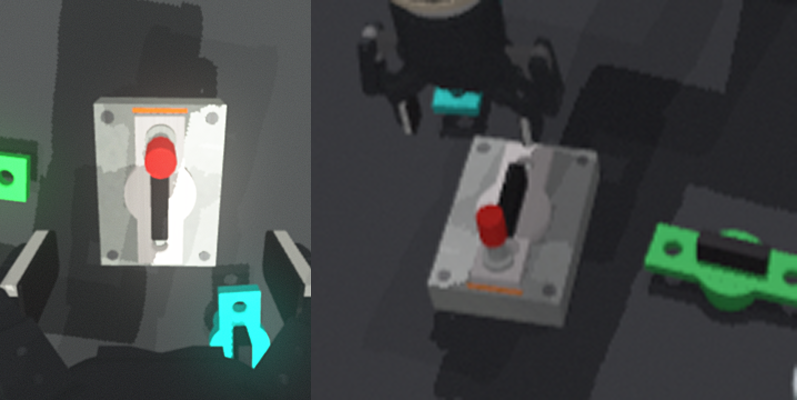

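The pin's head top is at 0.122 m, which is exactly the home height. The plate is at 0.051 and the bar top at 0.081, so the collar is seated. The gripper is clear, so I'm handing in.

```bash
python3 -c "
from bench import bot
print(bot.close_job())"
```

```text
the job is handed in; nothing more can be done
None
```

I turned the collar about −0.69 rad by its grip bar until one ear's hole was over the index hole. I then took the red pin from the holder, lowered it through the ear into the base, let go and lifted clear. The job was handed in at about 17 s; no verdict is reported.

**Last checks:**
- **Pin:** the head top measured 0.122 m, which is its height when home.
- **Collar:** the plate measured 0.051 m and the bar top 0.081 m, so the collar is still seated.
- **Forces:** readings at the ends of the moves stayed at about 10 N or less.
- **Things to leave alone:** none of the moves went near the beaker or the amber bottle. The blue pin was not touched. I took no separate last picture of those three.

**What disagreed:**
- **Failed first grasp:** the first attempt on the bar closed on nothing, just above it. Camera depth showed the real fingertips about 27 mm higher than the reported TCP, and I allowed for that from then on.
- **Camera differences:** the top and wrist cameras differed by about 2 mm in position. I used the wrist camera for the insertion.
- **Depth check that failed:** one check of the ear's corner read 0.30 m, which is impossible, so I ignored it. The pin's flange read 0.055 m against an expected 0.060 m. That was only 17 pixels at the flange's edge, so I relied on the head height.

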